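# Three pots, each to the burner of its size

### The arm

A 7-joint arm with a two-finger parallel gripper is mounted at the origin on the work surface. World frame = base frame: x ahead of the robot, y to its left, z up, the work surface at z = 0. Lengths are in m, angles in rad, forces in N, time in s.
With the tool pointing down it reaches from about 0.425 to 0.875 m from the base axis. Payload 4.7 kg.
Tool frame: the origin (TCP) lies at the very end of the fingers, on their centre line; the grasp point (between the pads) lies behind it (ctrl.tcp_to_grasp is the z of the grasp point in the tool frame, in m); z points along the fingers, y is the line along which they close (so a half turn about z gives the same grasp; the last joint's range is limited). The gripper opens to 87 mm and grips with 3 to 60 N. Pads are 19 mm wide; open, the fingers measure 117 mm over their backs; the gripper's body (75 mm by 190 mm) begins 51 mm behind the grasp point.
Start: joints at [1.237, 0.321, -0.07, 1.45, 0.023, 1.371, -0.057], TCP at [0.222, -0.611, 0.223] pointing down, gripper open.
Joint ranges: [-2.86, 2.86], [-0.3, 2.09], [-1.38, 1.24], [0.06, 2.45], [-1.56, 4.7], [0.09, 2.05], [-2.69, 2.69]. Speed limits (rad/s): [2.57, 2.57, 3.14, 3.14, 3.14, 3.14, 3.14].

### API

Orientations are given as a rotation vector (axis times angle).
In Python, from bench import ctrl gives the robot as it stands.
- The arm moves only by the tool step_arm, never from a script. Its argument "targets" is a list of rows, each a list of 7 numbers: the shift along the world's x, y, z in cm, then the turn, a rotation vector about the world's x, y, z in degrees, then the opening, from 0 (shut) to 1 (fully open). A call has exactly 5 rows; each row shifts and turns the commanded pose from where the row before left it; what a row does not reach is not made up. A row lasts 1/12 s, in which the tool goes at most 41.7 mm and 7.16 degrees, less where a joint would pass 70% of its speed; a pose out of reach is approached as far as the arm can. A call with a gripper value outside its range is refused whole. The fingers move at their own pace and stop on an object; "force" is the grip in N (left out, the last holds). Time passes only in rows, so rows that do not move let the fingers close, or fill a call up. It gives the time, the measured TCP pose, the force, the opening and the grip force at its end, in the units of the state.
- ctrl.get_state(): the state, without advancing time (a new reading comes with each control period).
- ctrl.get_image(name): name is "side" or "top"; returns (picture, depth): 480x640x3 uint8, red, green, blue; 480x640 float32, m along the optical axis (not along the pixel's ray), 0 where there is no reading.
- ctrl.camera_params(name): a dict with "intrinsics" (3x3 intrinsics, pixels), "rvec" (rotation vector, rad) and "tvec" (3), from world to camera coordinates, as OpenCV has them. Camera axes: x right, y down, z forward; pixel columns grow to the right and rows downward; lengths in m; the calibration is good to about 2 mm. A picture is of the moment at which its call begins. camera_params takes no time and is no camera call.
- ctrl.close_job(): hands the job in; it is judged then, once.
The state is a dict: "time": time; "joint_positions": joint angles; "qd": joint speeds; "joint_torque": joint torques, N m; "position": TCP position; "tool_rot": TCP orientation; "ft_force": force on the tool from outside, world axes, zero at the start; "torque": the same for the moment, N m; "grip_width": opening from 0.0 (shut) to 1.0 (fully open); "grip_force": force on a finger pad.
Only numpy, scipy, OpenCV 4.12 (cv2) and the standard library are available. Lean on these libraries where they do the work, as an engineer would, in place of code of your own. Each camera call takes 0.05 s, during which the arm holds its last target. There are 200 camera calls.

### The job

The three pots stand on burners of the wrong size: swap them round so that the kettle stands centred on the large burner, the moka pot on the medium one and the copper coffee pot on the small one. Only one pot fits on a burner, so set one of them down on the round cork trivet, in its middle, while you move the others. Set every pot down gently and upright, never on the bare wooden worktop, and leave the salt shaker and the glass jar where they are.

Things in the scene. Friction and masses are not known exactly. Their poses are not given: they have to be found in the camera images.
- kettle: steel kettle, rigid, about 0.5 kg, 130 mm across, lid knob to 104 mm, 150 mm high. Origin: centre of underside, z up. Level black handle bar over its middle along x: 104 long, 20 wide (y), 18 high, centre 141 mm above origin, on posts at x = +-46: grip across it (fingers close along y). Spout to +x, 94 mm from the axis. Starts on the medium burner.
- moka_pot: aluminium espresso pot, rigid, about 0.35 kg. Octagonal base 82 mm wide, round collar at 50-60 mm height, octagonal upper chamber from 60 (52 mm over flats) to 108 mm (57 over flats), knob to 130 mm. Origin: centre of underside, z up. Handle to -x (73 mm from axis), lip to +x (46): grip the chamber, fingers closing along y, at 97 mm height. Starts on the small burner.
- coffee_pot: small open copper coffee pot, about 0.25 kg. Base 72 mm across, tapering to a straight round neck 53 mm across from 48 mm height to the rim at 72 mm. Origin: centre of underside, z up. Thin handle to -x, 111 mm from the axis, up to 82 mm height: grip the neck, fingers closing along y, at 60 mm height. Starts on the large burner.
- large_burner: the largest of three gas burners, fixed: black pan-support ring 177 mm across with four arms running in to 24 mm across, cap 84 mm across. Origin: its centre on the hob plate (12 mm above the worktop), z up; pots stand 30 mm above the origin. The burners trade places from start to start, 208 to 240 mm apart.
- medium_burner: the middle-sized of three gas burners, fixed: black pan-support ring 151 mm across with four arms running in to 24 mm across, cap 56 mm across. Origin: its centre on the hob plate (12 mm above the worktop), z up; pots stand 30 mm above the origin. The burners trade places from start to start, 208 to 240 mm apart.
- small_burner: the smallest of three gas burners, fixed: black pan-support ring 107 mm across with four arms running in to 24 mm across, cap 32 mm across. Origin: its centre on the hob plate (12 mm above the worktop), z up; pots stand 30 mm above the origin. The burners trade places from start to start, 208 to 240 mm apart.
- trivet: round cork trivet lying to the left or right of the hob, on the wooden worktop (height 0), fixed: 136 mm across, 10 mm thick. Origin at the centre of its underside, so a pot stands 10 mm above the origin.
- jar: bystander: glass storage jar with a steel lid, 76 mm across, 120 mm high, on the worktop on the other side of the hob from the trivet. Origin at the centre of its underside.
- salt_shaker: bystander: dark wooden salt shaker, 36 mm across, 63 mm high, on the hob plate between the two rear burners. Origin at the centre of its underside.

How it is judged:
By the outcome, as a careful person would: the job done as asked, in the order asked, and still so for the second after the job is handed in, with the robot touching nothing.
It also fails if it takes over 118 s, if anything falls off the work surface, if the arm or the gripper's body presses on something with over 40 N, if the wrist force passes 120 N, or if a joint passes its speed limit or range.

## Working session

There is one attempt and no reset: what is moved stays moved. The work goes in short steps, Python scripts to look and compute and a tool call to move; the robot and the scene stay as the last step left them, time stands still between calls to the robot, and variables do not carry over. Pictures are saved under pics/ and viewed, at most 14 in all, crops included, and the job is handed in when it is done.

Besides the shell and the picture viewer there is one more tool, called as name([rows], argument=value, ...), one row to a line, values as JSON. step_arm: Moves the arm, as the interface text tells. Its arguments: {"type":"object","properties":{"targets":{"type":"array"},"force":{"type":"number"}},"required":["targets"]}

```bash
mkdir -p pics; cat > h.py <<'E'
import numpy as np,cv2
from bench import ctrl
def cam(n):
    p=ctrl.camera_params(n);return np.array(p["intrinsics"]),cv2.Rodrigues(np.array(p["rvec"],float))[0],np.array(p["tvec"],float).ravel()
def ray(n,uv,z):
    K,R,t=cam(n);d=R.T@np.linalg.inv(K)@np.array([uv[0],uv[1],1.]);c=-R.T@t
    return c+d*(z-c[2])/d[2]
def cloud(n,dep):
    K,R,t=cam(n);v,u=np.mgrid[0:480,0:640]
    pc=np.stack([(u-K[0,2])/K[0,0]*dep,(v-K[1,2])/K[1,1]*dep,dep],-1)
    P=(pc-t)@R;P[dep<=0]=np.nan;return P
def snap(n,name):
    im,d=ctrl.get_image(n);cv2.imwrite(f"pics/{name}.png",im[:,:,::-1]);np.save(f"pics/{name}.npy",d);return im,d
E
python3 - <<'E'
from h import *
for n in("top","side"):
    snap(n,n+"0");K,R,t=cam(n);print(n,-R.T@t,R.round(2).tolist(),K[0,0])
s=ctrl.get_state();print(s,ctrl.tcp_to_grasp)
E
```

```text
top [ 0.38421884 -0.01169384  1.15935277] [[-0.03, -1.0, -0.01], [-0.99, 0.03, -0.17], [0.17, 0.0, -0.99]] 558.371657810113
side [0.31700762 0.5788969  0.74792553] [[-0.91, -0.41, 0.01], [-0.3, 0.65, -0.7], [0.28, -0.64, -0.72]] 448.0222355779264
{'time': 0.1, 'joint_positions': array([ 1.23709697,  0.3217238 , -0.07006168,  1.45156186,  0.02261225,
        1.37078589, -0.05690975]), 'qd': array([-0.00020407, -0.00059358,  0.00041263, -0.0010673 , -0.00165115,
        0.00024048,  0.00082795]), 'joint_torque': array([-1.11045817e-04, -4.92572021e+01, -4.05666931e-01, -3.13403964e+01,
       -6.42747106e-02,  3.94294015e-02,  3.43535930e-05]), 'position': array([ 0.22130772, -0.6106397 ,  0.22158254]), 'tool_rot': array([-3.09259066e+00, -5.43286351e-01,  6.32980656e-04]), 'ft_force': array([-0.48800144,  0.01917224,  0.65363366]), 'torque': array([-0.01562752, -0.01766992, -0.01917518]), 'grip_force': 0.0, 'grip_width': 1.0020162288621457} -0.0187
```

View pics/top0.png

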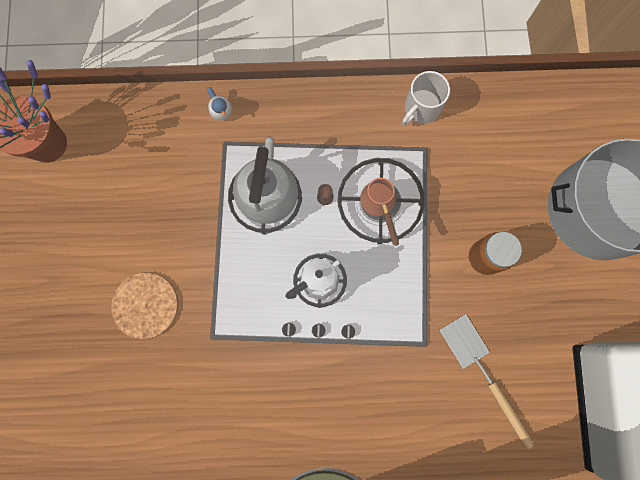

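View pics/side0.png

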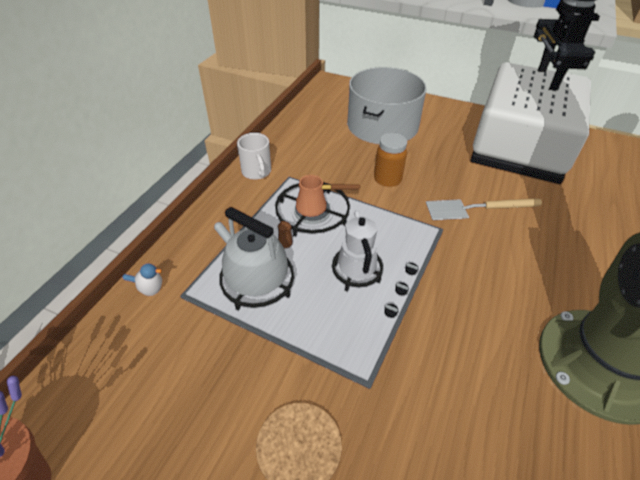

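The top view shows the kettle on the rear-left burner (265,195), the coffee pot rear-right (381,200), the moka pot in front (320,280), the trivet on the left (145,305), the salt shaker at (326,194) and the jar at (500,250). In the side view the kettle spout points away, and the handle bar shows at about (249,221).

```bash
python3 - <<'E'
from h import *
from scipy.optimize import least_squares
im=cv2.imread("pics/top0.png");d=np.load("pics/top0.npy");P=cloud("top",d);X,Y,Z=P[...,0],P[...,1],P[...,2]
hsv=cv2.cvtColor(im,cv2.COLOR_BGR2HSV);v,u=np.mgrid[0:480,0:640]
def circ(p,r=None):
    if r: f=lambda q:np.hypot(*(p-q[:2]).T)-r; q0=p.mean(0)
    else: f=lambda q:np.hypot(*(p-q[:2]).T)-q[2]; q0=[*p.mean(0),.05]
    s=least_squares(f,q0,loss='soft_l1',f_scale=.003);return s.x.round(4),np.abs(s.fun).mean().round(4)
for n,(cu,cv_),r in(("large",(381,200),.0885),("medium",(265,195),.0755),("small",(320,280),.0535)):
    c=ray("top",(cu,cv_),.042)
    m=(hsv[...,2]<70)&(hsv[...,1]<90)&(Z>.02)&(Z<.06)
    rr=np.hypot(X-c[0],Y-c[1]);m&=(rr<r+.012)&(rr>r-.016)
    uv=np.argwhere(m)[:,::-1]
    p=np.array([ray("top",q,.040)[:2] for q in uv])
    print(n,len(p),Z[m].mean(),circ(p,r-.004),circ(p))
m=(hsv[...,1]>60)&(abs(u-145)<45)&(abs(v-305)<45)&(Z>.006)&(Z<.02)
m=cv2.morphologyEx(m.astype(np.uint8),cv2.MORPH_OPEN,np.ones((5,5)))
c=max(cv2.findContours(m,0,1)[0],key=cv2.contourArea)[:,0]
print("trivet",circ(np.array([ray("top",q,.01)[:2] for q in c])),circ(np.array([ray("top",q,.01)[:2] for q in c]),.068))
# clouds by pot
reg={"kettle":(265,180,50),"coffee":(381,205,40),"moka":(318,280,35),"salt":(326,194,12),"jar":(500,250,24)}
for n,(a,b,s) in reg.items():
    w=(abs(u-a)<s)&(abs(v-b)<s)
    for lo in np.arange(.04,.20,.01):
        k=w&(Z>lo)&(Z<=lo+.01)
        if k.sum()>8: print(n,round(lo,2),k.sum(),"x",X[k].min().round(3),X[k].max().round(3),"y",Y[k].min().round(3),Y[k].max().round(3),"m",X[k].mean().round(3),Y[k].mean().round(3))
E
```

```text
large 480 0.038243807967784926 (array([ 0.6428, -0.1341]), np.float64(0.0021)) (array([ 0.6426, -0.134 ,  0.0848]), np.float64(0.0021))
medium 195 0.037801631273533406 (array([0.657 , 0.1038]), np.float64(0.002)) (array([0.6579, 0.1039, 0.0724]), np.float64(0.0019))
small 47 0.03860881600369147 (array([ 0.4801, -0.0062]), np.float64(0.0015)) (array([ 0.4801, -0.0062,  0.0495]), np.float64(0.0014))
trivet (array([0.4052, 0.331 , 0.0184]), np.float64(0.0055)) (array([0.3458, 0.3233]), np.float64(0.0065))
kettle 0.04 153 x 0.588 0.705 y 0.031 0.18 m 0.624 0.109
kettle 0.05 57 x 0.6 0.682 y 0.037 0.149 m 0.618 0.078
kettle 0.06 75 x 0.599 0.668 y 0.036 0.151 m 0.615 0.083
kettle 0.07 83 x 0.6 0.701 y 0.037 0.154 m 0.616 0.083
kettle 0.08 267 x 0.6 0.723 y 0.037 0.163 m 0.637 0.09
kettle 0.09 287 x 0.602 0.721 y 0.041 0.159 m 0.637 0.091
kettle 0.1 305 x 0.607 0.734 y 0.044 0.158 m 0.647 0.09
kettle 0.11 431 x 0.61 0.74 y 0.047 0.152 m 0.656 0.094
kettle 0.12 876 x 0.611 0.753 y 0.052 0.149 m 0.664 0.096
kettle 0.13 547 x 0.611 0.753 y 0.063 0.14 m 0.665 0.095
kettle 0.14 15 x 0.612 0.665
[... 1394 characters left out ...]
06 m 0.648 -0.02
salt 0.05 10 x 0.645 0.656 y -0.028 -0.006 m 0.648 -0.016
salt 0.06 81 x 0.645 0.673 y -0.034 -0.006 m 0.657 -0.02
salt 0.07 92 x 0.645 0.672 y -0.032 -0.008 m 0.659 -0.019
jar 0.04 26 x 0.488 0.558 y -0.359 -0.319 m 0.505 -0.33
jar 0.05 32 x 0.487 0.554 y -0.354 -0.316 m 0.505 -0.33
jar 0.06 44 x 0.487 0.554 y -0.358 -0.314 m 0.507 -0.326
jar 0.07 60 x 0.486 0.556 y -0.355 -0.313 m 0.512 -0.323
jar 0.08 114 x 0.487 0.562 y -0.378 -0.313 m 0.515 -0.33
jar 0.09 180 x 0.489 0.56 y -0.371 -0.315 m 0.516 -0.331
jar 0.1 33 x 0.493 0.549 y -0.343 -0.318 m 0.517 -0.325
jar 0.11 751 x 0.491 0.556 y -0.384 -0.318 m 0.524 -0.35
jar 0.12 243 x 0.493 0.555 y -0.383 -0.319 m 0.523 -0.351
```

```bash
python3 - <<'E'
from h import *
from scipy.optimize import least_squares
D={}
for n in("top","side"):
    im=cv2.imread(f"pics/{n}0.png");D[n]=(cv2.cvtColor(im,cv2.COLOR_BGR2HSV),cloud(n,np.load(f"pics/{n}0.npy")))
def circ(p,r):
    s=least_squares(lambda q:np.hypot(*(p-q[:2]).T)-r,p.mean(0),loss='soft_l1',f_scale=.002);return s.x.round(4),np.abs(s.fun).mean().round(4)
def axis(p):
    (c,(w,h),a)=cv2.minAreaRect((p*1000).astype(np.float32));_,_,V=np.linalg.svd(p-p.mean(0));e=V[0]
    return "centre",np.round(c,1),"size",round(w,1),round(h,1),"ang",np.degrees(np.arctan2(e[1],e[0])).round(1)
for n in D:
    h,P=D[n];X,Y,Z=P[...,0],P[...,1],P[...,2];print("==",n)
    def pts(m,z): return np.array([ray(n,q,z)[:2] for q in np.argwhere(m)[:,::-1]])
    for b,c,r in(("large",(.643,-.134),.0885),("medium",(.657,.104),.0755),("small",(.48,-.006),.0535)):
        rr=np.hypot(X-c[0],Y-c[1]);m=(h[...,2]<70)&(h[...,1]<90)&(Z>.02)&(Z<.06)&(abs(rr-r+.003)<.012)
        print(b,m.sum(),circ(pts(m,.040),r-.004))
    m=(h[...,2]<75)&(Z>.165)&(Z<.21)&(abs(X-.66)<.1)&(abs(Y-.1)<.06)
    print("kettle bar",m.sum(),np.median(Z[m]),axis(pts(m,.192)))
    m=(h[...,1]>90)&(abs(X-.645)<.035)&(abs(Y+.126)<.035)&(Z>.107)&(Z<.122)
    print("coffee rim",m.sum(),np.median(Z[m]),circ(np.stack([X[m],Y[m]],1),.026))
    m=(h[...,1]>60)&(X<.605)&(X>.52)&(abs(Y+.14)<.03)&(Z>.09)&(Z<.135)
    print("coffee handle",m.sum(),np.median(Z[m]),axis(np.stack([X[m],Y[m]],1)))
    m=(Z>.165)&(Z<.18)&(np.hypot(X-.482,Y+.004)<.02);print("moka knob",m.sum(),X[m].mean(),Y[m].mean())
    m=(h[...,2]<80)&(Z>.08)&(Z<.17)&(np.hypot(X-.455,Y-.045)<.04);print("moka handle",m.sum(),X[m].mean(),Y[m].mean(),axis(np.stack([X[m],Y[m]],1)))
    m=(Z>.143)&(Z<.165)&(h[...,2]>80)&(np.hypot(X-.48,Y+.004)<.06);print("moka lid",m.sum(),axis(np.stack([X[m],Y[m]],1)))
    # trivet
    c=(.415,.325);rr=np.hypot(X-c[0],Y-c[1]);k=rr<.11;a=rr<.05;o=(rr>.085)&k
    print("hsv in",np.median(h[a],0),"out",np.median(h[o],0),"z",np.nanmedian(Z[a]),np.nanmedian(Z[o]))
    L=cv2.GaussianBlur(h[...,2].astype(np.float32),(5,5),0);th=(np.median(L[a])+np.median(L[o]))/2
    m=((L>th)&k).astype(np.uint8);m=cv2.morphologyEx(cv2.morphologyEx(m,3,np.ones((9,9))),2,np.ones((9,9)))
    q=max(cv2.findContours(m,0,1)[0],key=cv2.contourArea)[:,0];print("trivet",circ(np.array([ray(n,z,.008)[:2] for z in q]),.068),cv2.contourArea(q))
E
```

```text
== top
large 476 (array([ 0.6427, -0.1341]), np.float64(0.002))
medium 193 (array([0.6567, 0.1037]), np.float64(0.0019))
small 46 (array([ 0.48 , -0.006]), np.float64(0.0012))
kettle bar 592 0.19003175552794935 ('centre', array([661.3,  99.4]), 'size', 20.9, 103.6, 'ang', np.float64(170.1))
coffee rim 150 0.1119069387003957 (array([ 0.6443, -0.1264]), np.float64(0.0015))
coffee handle 197 0.1173218136128353 ('centre', array([ 571.4, -142.3]), 'size', 69.2, 10.8, 'ang', np.float64(-167.5))
moka knob 47 0.48291480468926884 -0.0031161956093438306
moka handle 68 0.45529429935588905 0.03813515152774128 ('centre', array([455.9,  38.9]), 'size', 11.2, 41.6, 'ang', np.float64(122.8))
moka lid 892 ('centre', array([482.3,   4.1]), 'size', 59.3, 96.0, 'ang', np.float64(-58.0))
hsv in [ 14. 113. 192.] out [ 13. 123. 172.] z 0.007478943075891012 -0.00047709403664627023
trivet (array([0.4447, 0.3582]), np.float64(0.0027)) 3247.5
== side
large 396 (array([ 0.6428, -0.1313]), np.float64(0.0029))Traceback (most recent call last):
  File "<stdin>", line 16, in <module>
  File "<stdin>", line 13, in pts
  File "h.py", line 6, in ray
    K,R,t=cam(n);d=R.T@np.linalg.inv(K)@np.array([uv[0],uv[1],1.]);c=-R.T@t
          ~~~^^^
  File "h.py", line 4, in cam
    p=ctrl.camera_params(n);return np.array(p["intrinsics"]),cv2.Rodrigues(np.array(p["rvec"],float))[0],np.array(p["tvec"],float).ravel()
ValueError: time passes only in moves, steps and waits
```

```bash
sed -i 's/^def cam/import functools\n@functools.lru_cache\ndef cam/' h.py; python3 - <<'E'
from h import *
from scipy.optimize import least_squares
def circ(p,r):
    s=least_squares(lambda q:np.hypot(*(p-q[:2]).T)-r,p.mean(0),loss='soft_l1',f_scale=.002);return s.x.round(4),np.abs(s.fun).mean().round(4)
def axis(p):
    (c,(w,h),a)=cv2.minAreaRect((p*1000).astype(np.float32));_,_,V=np.linalg.svd(p-p.mean(0));e=V[0]
    return np.round(c,1),round(w,1),round(h,1),"ang",np.degrees(np.arctan2(e[1],e[0])).round(1)
print(ray("top",(145,305.5),.01))
for n in("top","side"):
    im=cv2.imread(f"pics/{n}0.png");h=cv2.cvtColor(im,cv2.COLOR_BGR2HSV);P=cloud(n,np.load(f"pics/{n}0.npy"));X,Y,Z=P[...,0],P[...,1],P[...,2];print("==",n)
    def pts(m,z): return np.array([ray(n,q,z)[:2] for q in np.argwhere(m)[:,::-1]])
    if n=="side":
      for b,c,r in(("large",(.643,-.134),.0885),("medium",(.657,.104),.0755),("small",(.48,-.006),.0535)):
        rr=np.hypot(X-c[0],Y-c[1]);m=(h[...,2]<70)&(h[...,1]<90)&(Z>.02)&(Z<.06)&(abs(rr-r+.003)<.012)
        if m.sum()>10: print(b,m.sum(),circ(pts(m,.040),r-.004))
      m=(h[...,2]<75)&(Z>.165)&(Z<.21)&(abs(X-.66)<.1)&(abs(Y-.1)<.06)
      print("kettle bar",m.sum(),axis(np.stack([X[m],Y[m]],1)))
      m=(h[...,1]>90)&(abs(X-.645)<.035)&(abs(Y+.126)<.035)&(Z>.107)&(Z<.122)
      print("coffee rim",m.sum(),circ(np.stack([X[m],Y[m]],1),.026))
      m=(Z>.165)&(Z<.18)&(np.hypot(X-.482,Y+.004)<.02);print("moka knob",m.sum(),X[m].mean(),Y[m].mean())
    Zb=cv2.blur(np.nan_to_num(Z).astype(np.float32),(5,5))
    c=ray("top",(145,305.5),.01);k=np.hypot(X-c[0],Y-c[1])<.1
    m=((Zb>.004)&k).astype(np.uint8);m=cv2.morphologyEx(m,2,np.ones((5,5)))
    q=max(cv2.findContours(m,0,1)[0],key=cv2.contourArea)[:,0];p=np.array([ray(n,z,.008)[:2] for z in q])
    print("trivet depth",circ(p,.068),axis(p)[:3])
    lab=cv2.cvtColor(im,cv2.COLOR_BGR2LAB).astype(np.float32);g=cv2.absdiff(lab[...,0],cv2.GaussianBlur(lab[...,0],(5,5),0));t=cv2.blur(g,(5,5))
    m=((t>3)&k).astype(np.uint8);m=cv2.morphologyEx(m,3,np.ones((7,7)));m=cv2.morphologyEx(m,2,np.ones((5,5)))
    q=max(cv2.findContours(m,0,1)[0],key=cv2.contourArea)[:,0];p=np.array([ray(n,z,.008)[:2] for z in q])
    print("trivet tex",circ(p,.069),axis(p)[:3])
E
```

```text
[0.44262836 0.35543972 0.01      ]
== top
trivet depth (array([0.444 , 0.3577]), np.float64(0.0023)) (array([443.4, 357.6]), 134.4, 132.5)
trivet tex (array([0.4424, 0.3526]), np.float64(0.0103)) (array([440.3, 346. ]), 171.2, 154.8)
== side
large 396 (array([ 0.6428, -0.1313]), np.float64(0.0029))
medium 416 (array([0.6578, 0.1064]), np.float64(0.0026))
small 313 (array([ 0.482 , -0.0021]), np.float64(0.0025))
kettle bar 588 (array([662.5, 100.8]), 19.6, 102.5, 'ang', np.float64(170.0))
coffee rim 137 (array([ 0.6442, -0.1272]), np.float64(0.0016))
moka knob 42 0.4823049854176597 -0.002869166694275192
trivet depth (array([0.4444, 0.3558]), np.float64(0.0043)) (array([447.3, 349.3]), 134.3, 115.1)
trivet tex (array([0.4398, 0.3755]), np.float64(0.0157)) (array([456.1, 329.4]), 138.0, 92.6)
```

step_arm([
  [0,0,4,0,0,0,1],
  [0,0,4,0,0,0,1],
  [2.35,2.69,0,0,0,-1.85,1],
  [2.35,2.69,0,0,0,-1.85,1],
  [2.35,2.69,0,0,0,-1.85,1],
])

```text
time: 0.52
position: [0.2924, -0.5299, 0.3029]
tool_rot: [3.117, 0.388, 0.001]
ft_force: [0.4, -0.3, 0.1]
grip_width: 1.0
grip_force: 0.0
```

step_arm([
  [2.35,2.69,0,0,0,-1.85,1],
  [2.35,2.69,0,0,0,0,1],
  [2.35,2.69,0,0,0,0,1],
  [2.35,2.69,0,0,0,0,1],
  [2.35,2.69,0,0,0,0,1],
])

```text
time: 0.93
position: [0.4102, -0.3943, 0.3022]
tool_rot: [-3.123, -0.343, 0.001]
ft_force: [1.5, -1.2, 0.4]
grip_width: 1.0
grip_force: 0.0
```

step_arm([
  [2.35,2.69,0,0,0,0,1],
  [2.35,2.69,0,0,0,0,1],
  [2.35,2.69,0,0,0,0,1],
  [2.35,2.69,0,0,0,0,1],
  [2.35,2.69,0,0,0,0,1],
])

```text
time: 1.35
position: [0.5277, -0.2599, 0.3022]
tool_rot: [-3.123, -0.342, 0.001]
ft_force: [0.2, -0.9, 0.4]
grip_width: 0.996
grip_force: 0.0
```

step_arm([
  [2.35,2.69,0,0,0,0,1],
  [2.35,2.69,0,0,0,0,1],
  [2.35,2.69,0,0,0,0,1],
  [2.35,2.69,0,0,0,0,1],
  [2.35,2.69,0,0,0,0,1],
])

```text
time: 1.77
position: [0.6452, -0.1256, 0.3021]
tool_rot: [3.123, 0.342, -0.001]
ft_force: [0.1, -1.0, 1.4]
grip_width: 0.999
grip_force: 0.0
```

```bash
cat > st.py <<'E'
from h import *
s=ctrl.get_state();a=cv2.Rodrigues(np.array(s["tool_rot"]))[0]
print(s["time"],"pos",s["position"].round(4),"z",a[:,2].round(3),"yang",np.degrees(np.arctan2(a[1,1],a[0,1])).round(1),"f",s["ft_force"].round(1),"w",round(s["grip_width"],3),"gf",s["grip_force"],"q",s["joint_positions"].round(2))
E
python3 st.py
```

```text
1.7667 pos [ 0.6452 -0.1256  0.3021] z [-0.001 -0.    -1.   ] yang -77.5 f [ 0.1 -1.   1.4] w 0.999 gf 0.0 q [ 0.49  0.35 -0.45  1.29  0.15  1.54 -1.3 ]
```

step_arm([
  [-0.1,-0.1,-3,0,0,0,1],
  [0,0,-3,0,0,0,1],
  [0,0,-3,0,0,0,1],
  [0,0,-3,0,0,0,1],
  [0,0,-2,0,0,0,1],
])

```text
time: 2.18
position: [0.6416, -0.1277, 0.1586]
tool_rot: [-3.122, -0.343, 0.007]
ft_force: [-0.3, -0.3, -0.2]
grip_width: 1.0
grip_force: 0.0
```

step_arm([
  [0,0,-2,0,0,0,1],
  [0,0,-2,0,0,0,1],
  [0,0,-2,0,0,0,1],
  [0,0,-1.9,0,0,0,1],
  [0,0,0,0,0,0,1],
])

```text
time: 2.6
position: [0.64, -0.1276, 0.0785]
tool_rot: [-3.12, -0.343, 0.013]
ft_force: [-0.6, -0.2, -0.7]
grip_width: 1.001
grip_force: 0.0
```

```bash
python3 - <<'E'
from h import *
snap("side","g1")
E
python3 st.py
```

```text
2.65 pos [ 0.6413 -0.1277  0.0808] z [-0.006  0.001 -1.   ] yang -77.5 f [0.6 0.2 0.1] w 1.001 gf 0.0 q [ 0.49  0.47 -0.43  1.58  0.21  1.14 -1.34]
```

View pics/g1.png

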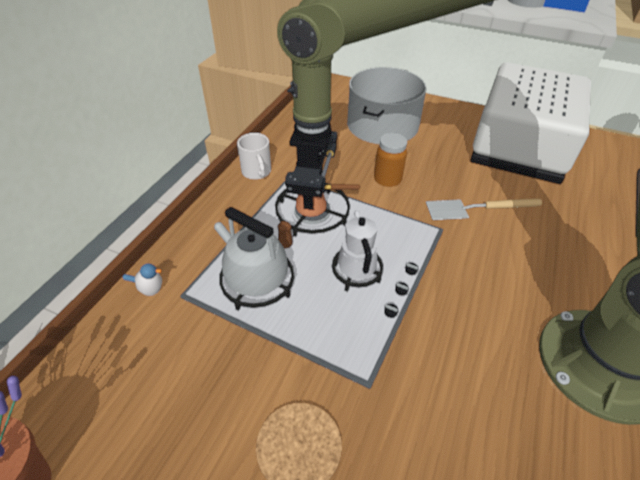

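The fingers straddle the coffee pot neck at about (312,200). Closing now.

step_arm([
  [0,0,0,0,0,0,0.8],
  [0,0,0,0,0,0,0.7],
  [0,0,0,0,0,0,0.62],
  [0,0,0,0,0,0,0.5],
  [0,0,0,0,0,0,0.4],
], force=20)

```text
time: 3.07
position: [0.644, -0.128, 0.0846]
tool_rot: [3.122, 0.343, 0.002]
ft_force: [0.3, 0.9, -0.5]
grip_width: 0.705
grip_force: 0.0
```

step_arm([
  [0,0,0,0,0,0,0.4],
  [0,0,0,0,0,0,0.4],
  [0,0,0,0,0,0,0.4],
  [0,0,0.5,0,0,0,0.4],
  [0,0,0.5,0,0,0,0.4],
])

```text
time: 3.48
position: [0.6426, -0.1279, 0.0928]
tool_rot: [-3.122, -0.343, 0.004]
ft_force: [0.4, 0.8, -3.1]
grip_width: 0.615
grip_force: 19.5
```

```bash
python3 st.py
```

```text
3.4833 pos [ 0.6426 -0.1279  0.0928] z [-0.002  0.    -1.   ] yang -77.5 f [ 0.4  0.8 -3.1] w 0.615 gf 19.46544636557519 q [ 0.49  0.46 -0.43  1.57  0.2   1.16 -1.34]
```

step_arm([
  [0,0,1.5,0,0,0,0.4],
  [0,0,3,0,0,0,0.4],
  [0,0,3,0,0,0,0.4],
  [0,0,3,0,0,0,0.4],
  [0,0,3,0,0,0,0.4],
])

```text
time: 3.9
position: [0.643, -0.1278, 0.2297]
tool_rot: [-3.123, -0.343, 0.002]
ft_force: [0.5, -0.1, -2.9]
grip_width: 0.615
grip_force: 19.2
```

step_arm([
  [0,0,3,0,0,0,0.4],
  [-0.5,1.2,1.5,0,0,0,0.4],
  [-0.9,2.2,0,0,0,0,0.4],
  [-1,2.5,0,0,0,0,0.4],
  [-1,2.5,0,0,0,0,0.4],
])

```text
time: 4.32
position: [0.6083, -0.0421, 0.2729]
tool_rot: [-3.122, -0.342, 0.002]
ft_force: [0.2, 0.9, -3.4]
grip_width: 0.613
grip_force: 19.5
```

step_arm([
  [-1.1,2.6,0,0,0,0,0.4],
  [-1.1,2.6,0,0,0,0,0.4],
  [-1.1,2.6,0,0,0,0,0.4],
  [-1.1,2.6,0,0,0,0,0.4],
  [-1.1,2.6,0,0,0,0,0.4],
])

```text
time: 4.73
position: [0.5525, 0.0882, 0.2727]
tool_rot: [3.123, 0.344, -0.003]
ft_force: [1.0, -0.0, -2.9]
grip_width: 0.614
grip_force: 19.5
```

step_arm([
  [-1.1,2.6,0,0,0,0,0.4],
  [-1.1,2.6,0,0,0,0,0.4],
  [-1.1,2.6,0,0,0,0,0.4],
  [-1.1,2.6,0,0,0,0,0.4],
  [-1.1,2.6,0,0,0,0,0.4],
])

```text
time: 5.15
position: [0.4973, 0.2178, 0.2727]
tool_rot: [3.122, 0.344, -0.002]
ft_force: [0.4, 0.0, -3.7]
grip_width: 0.613
grip_force: 19.5
```

step_arm([
  [-1.1,2.6,0,0,0,0,0.4],
  [-1.1,2.6,0,0,0,0,0.4],
  [-1.1,2.6,0,0,0,0,0.4],
  [-1.1,2.6,0,0,0,0,0.4],
  [-0.2,0.7,0,0,0,0,0.4],
])

```text
time: 5.57
position: [0.4482, 0.3329, 0.2731]
tool_rot: [-3.119, -0.356, 0.004]
ft_force: [-1.6, 0.8, -1.4]
grip_width: 0.613
grip_force: 19.3
```

step_arm([
  [0,0,-2,0,0,0,0.4],
  [0,0,-2.5,0,0,0,0.4],
  [0,0,-2.5,0,0,0,0.4],
  [0,0,-2.5,0,0,0,0.4],
  [0,0,-2,0,0,0,0.4],
])

```text
time: 5.98
position: [0.4516, 0.3264, 0.1559]
tool_rot: [3.121, 0.344, -0.004]
ft_force: [0.3, -1.1, -2.1]
grip_width: 0.617
grip_force: 19.3
```

```bash
python3 st.py
```

```text
5.9833 pos [0.4516 0.3264 0.1559] z [-0.003 -0.002 -1.   ] yang -77.4 f [ 0.3 -1.1 -2.1] w 0.617 gf 19.255346562495106 q [-0.    0.25 -0.76  1.75  0.18  1.22 -2.17]
```

step_arm([
  [-0.2,0.8,0,0,0,0,0.4],
  [-0.2,0.8,0,0,0,0,0.4],
  [-0.2,0.8,0,0,0,0,0.4],
  [-0.2,0.7,0,0,0,0,0.4],
  [0,0,0,0,0,0,0.4],
])

```text
time: 6.4
position: [0.4447, 0.3617, 0.1604]
tool_rot: [-3.119, -0.348, -0.003]
ft_force: [-0.7, 1.0, -2.3]
grip_width: 0.613
grip_force: 19.3
```

step_arm([
  [0,0,0,0,0,0,0.4],
  [0,0,-1,0,0,0,0.4],
  [0,0,-1,0,0,0,0.4],
  [0,0,0,0,0,0,0.4],
  [0,0,0,0,0,0,0.4],
])

```text
time: 6.82
position: [0.445, 0.3569, 0.1372]
tool_rot: [3.121, 0.342, -0.004]
ft_force: [-0.1, -0.1, -3.6]
grip_width: 0.614
grip_force: 19.3
```

```bash
python3 st.py
```

```text
6.8167 pos [0.445  0.3569 0.1372] z [-0.002 -0.002 -1.   ] yang -77.5 f [-0.1 -0.1 -3.6] w 0.614 gf 19.2548124872701 q [-0.06  0.3  -0.77  1.74  0.22  1.2  -2.25]
```

step_arm([
  [0,0,-1.5,0,0,0,0.4],
  [0,0,-2,0,0,0,0.4],
  [0,0,-2,0,0,0,0.4],
  [0,0,-1.5,0,0,0,0.4],
  [0,0,-0.7,0,0,0,0.4],
])

```text
time: 7.23
position: [0.4447, 0.3568, 0.0594]
tool_rot: [3.121, 0.342, -0.005]
ft_force: [-0.4, -1.5, -2.4]
grip_width: 0.612
grip_force: 19.3
```

step_arm([
  [-0.1,0,0,0,0,0,0.4],
  [0,0,0,0,0,0,0.4],
  [0,0,0,0,0,0,0.4],
  [0,0,0,0,0,0,0.4],
  [0,0,-0.1,0,0,0,0.4],
])

```text
time: 7.65
position: [0.4453, 0.3587, 0.0618]
tool_rot: [-3.122, -0.343, -0.003]
ft_force: [-0.0, 0.0, -3.3]
grip_width: 0.614
grip_force: 19.3
```

step_arm([
  [0,0,-0.1,0,0,0,0.4],
  [0,0,-0.1,0,0,0,0.4],
  [0,0,0,0,0,0,0.4],
  [0,0,0,0,0,0,0.4],
  [0,0,0,0,0,0,0.4],
])

```text
time: 8.07
position: [0.4445, 0.3581, 0.0586]
tool_rot: [3.123, 0.343, -0.0]
ft_force: [-0.2, -0.1, -2.4]
grip_width: 0.616
grip_force: 19.3
```

step_arm([
  [0,0,-0.1,0,0,0,0.4],
  [0,0,-0.1,0,0,0,0.4],
  [0,0,-0.1,0,0,0,0.4],
  [0,0,0,0,0,0,0.4],
  [0,0,0,0,0,0,0.4],
])

```text
time: 8.48
position: [0.4445, 0.358, 0.0555]
tool_rot: [3.123, 0.343, -0.0]
ft_force: [-0.9, 1.0, -2.8]
grip_width: 0.615
grip_force: 19.3
```

step_arm([
  [0,0,-0.1,0,0,0,0.4],
  [0,0,-0.1,0,0,0,0.4],
  [0,0,0,0,0,0,0.4],
  [0,0,0,0,0,0,0.4],
  [0,0,0,0,0,0,0.4],
])

```text
time: 8.9
position: [0.4445, 0.3581, 0.0536]
tool_rot: [3.123, 0.343, -0.0]
ft_force: [-0.0, -0.3, -3.9]
grip_width: 0.618
grip_force: 19.3
```

step_arm([
  [0,0,-0.1,0,0,0,0.4],
  [0,0,0,0,0,0,0.4],
  [0,0,0,0,0,0,0.4],
  [0,0,0,0,0,0,0.4],
  [0,0,0,0,0,0,0.4],
])

```text
time: 9.32
position: [0.4445, 0.3581, 0.0526]
tool_rot: [3.123, 0.343, -0.0]
ft_force: [-0.5, 0.2, -3.6]
grip_width: 0.616
grip_force: 19.3
```

step_arm([
  [0,0,-0.1,0,0,0,0.4],
  [0,0,0,0,0,0,0.4],
  [0,0,0,0,0,0,0.4],
  [0,0,0,0,0,0,0.4],
  [0,0,0,0,0,0,0.4],
])

```text
time: 9.73
position: [0.4447, 0.3583, 0.0521]
tool_rot: [3.123, 0.343, 0.001]
ft_force: [-0.8, -1.8, 3.1]
grip_width: 0.613
grip_force: 20.1
```

step_arm([
  [0,0,-0.1,0,0,0,0.4],
  [0,0,0,0,0,0,0.4],
  [0,0,0,0,0,0,0.4],
  [0,0,0,0,0,0,0.4],
  [0,0,0,0,0,0,0.4],
])

```text
time: 10.15
position: [0.4448, 0.3583, 0.052]
tool_rot: [3.122, 0.343, 0.001]
ft_force: [-2.9, -3.6, 10.4]
grip_width: 0.617
grip_force: 20.9
```

step_arm([
  [0,0,0.1,0,0,0,0.4],
  [0,0,0,0,0,0,0.65],
  [0,0,0,0,0,0,0.75],
  [0,0,0,0,0,0,0.9],
  [0,0,0,0,0,0,1],
])

```text
time: 10.57
position: [0.4445, 0.3581, 0.0513]
tool_rot: [-3.123, -0.343, 0.0]
ft_force: [-1.2, -0.2, 0.4]
grip_width: 0.796
grip_force: 0.0
```

step_arm([
  [0,0,0,0,0,0,1],
  [0,0,0,0,0,0,1],
  [0,0,1.5,0,0,0,1],
  [0,0,3,0,0,0,1],
  [0,0,3,0,0,0,1],
])

```text
time: 10.98
position: [0.4435, 0.3574, 0.1262]
tool_rot: [3.122, 0.343, -0.005]
ft_force: [0.7, -0.2, 0.4]
grip_width: 0.993
grip_force: 0.0
```

step_arm([
  [0,0,4,0,0,0,1],
  [0,0,4,0,0,0,1],
  [0,0,4,0,0,0,1],
  [0,0,4,0,0,0,1],
  [0,0,0,0,0,0,1],
])

```text
time: 11.4
position: [0.4469, 0.3612, 0.2953]
tool_rot: [-3.116, -0.342, -0.019]
ft_force: [-0.0, 1.1, 0.3]
grip_width: 1.0
grip_force: 0.0
```

```bash
python3 st.py
```

```text
11.4 pos [0.4469 0.3612 0.2953] z [ 0.011  0.008 -1.   ] yang -77.5 f [-0.   1.1  0.3] w 1.0 gf 0.0 q [-0.04  0.19 -0.8   1.52  0.14  1.47 -2.18]
```

step_arm([
  [1.7,-2,0,0,0,-1.9,1],
  [1.7,-2,0,0,0,-1.9,1],
  [1.7,-2,0,0,0,-1.9,1],
  [1.7,-2,0,0,0,-1.9,1],
  [1.7,-2,0,0,0,-1.9,1],
])

```text
time: 11.82
position: [0.5309, 0.256, 0.2862]
tool_rot: [3.14, 0.078, -0.001]
ft_force: [0.8, 0.4, 0.4]
grip_width: 0.997
grip_force: 0.0
```

step_arm([
  [1.7,-2,0,0,0,-1.9,1],
  [1.7,-2,0,0,0,-1.9,1],
  [1.7,-2,0,0,0,-1.9,1],
  [1.7,-2,0,0,0,-1.9,1],
  [1.7,-2,0,0,0,-1.9,1],
])

```text
time: 12.23
position: [0.6162, 0.1558, 0.2863]
tool_rot: [3.136, -0.183, -0.0]
ft_force: [-0.1, 0.4, 0.4]
grip_width: 1.0
grip_force: 0.0
```

step_arm([
  [1.7,-2,0,0,0,-1.9,1],
  [1.7,-2,0,0,0,-1.6,1],
  [1.2,-1.7,0,0,0,0,1],
  [0,0,0,0,0,0,1],
  [0,0,0,0,0,0,1],
])

```text
time: 12.65
position: [0.6617, 0.0983, 0.2855]
tool_rot: [3.129, -0.28, -0.002]
ft_force: [-0.1, 0.9, -0.2]
grip_width: 1.0
grip_force: 0.0
```

```bash
python3 st.py
```

```text
12.65 pos [0.6617 0.0983 0.2855] z [-0.002 -0.    -1.   ] yang -100.2 f [-0.1  0.9 -0.2] w 1.0 gf 0.0 q [ 0.21  0.4  -0.56  1.28  0.21  1.52 -2.07]
```

step_arm([
  [0,0.2,-2,0,0,0,1],
  [0,0,-2.5,0,0,0,1],
  [0,0,-2.5,0,0,0,1],
  [0,0,-2.5,0,0,0,1],
  [0,0,-1.5,0,0,0,1],
])

```text
time: 13.07
position: [0.6588, 0.104, 0.1737]
tool_rot: [3.13, -0.271, -0.006]
ft_force: [0.2, -0.3, -0.3]
grip_width: 0.998
grip_force: 0.0
```

step_arm([
  [0,0,-1.1,0,0,0,1],
  [0,0,0,0,0,0,1],
  [0,0,0,0,0,0,0.8],
  [0,0,0,0,0,0,0.6],
  [0,0,0,0,0,0,0.4],
], force=35)

```text
time: 13.48
position: [0.6615, 0.1036, 0.1674]
tool_rot: [-3.129, 0.273, -0.004]
ft_force: [-0.1, 0.0, 0.7]
grip_width: 0.855
grip_force: 0.0
```

step_arm([
  [0,0,0,0,0,0,0.3],
  [0,0,0,0,0,0,0.25],
  [0,0,0,0,0,0,0.2],
  [0,0,0,0,0,0,0.1],
  [0,0,0,0,0,0,0.1],
])

```text
time: 13.9
position: [0.6606, 0.103, 0.1657]
tool_rot: [3.13, -0.273, 0.0]
ft_force: [-0.0, -1.5, 0.4]
grip_width: 0.476
grip_force: 0.0
```

step_arm([
  [0,0,0,0,0,0,0.1],
  [0,0,0,0,0,0,0.1],
  [0,0,0,0,0,0,0.1],
  [0,0,0,0,0,0,0.1],
  [0,0,0,0,0,0,0.1],
])

```text
time: 14.32
position: [0.6607, 0.1018, 0.1656]
tool_rot: [3.128, -0.275, 0.0]
ft_force: [-0.1, -3.3, 1.1]
grip_width: 0.225
grip_force: 35.0
```

```bash
python3 st.py
```

```text
14.3167 pos [0.6607 0.1018 0.1656] z [-0.    -0.002 -1.   ] yang -100.0 f [-0.1 -3.3  1.1] w 0.225 gf 34.98399535194039 q [ 0.22  0.44 -0.55  1.46  0.24  1.3  -2.1 ]
```

step_arm([
  [0,0,0.5,0,0,0,0.1],
  [0,0,1,0,0,0,0.1],
  [0,0,2,0,0,0,0.1],
  [0,0,2,0,0,0,0.1],
  [0,0,2,0,0,0,0.1],
])

```text
time: 14.73
position: [0.6596, 0.1039, 0.2406]
tool_rot: [-3.129, 0.271, 0.004]
ft_force: [0.2, -0.0, -7.3]
grip_width: 0.225
grip_force: 35.0
```

step_arm([
  [0,0,1.5,0,0,0,0.1],
  [0,-0.5,0.5,0,0,0,0.1],
  [-0.1,-1,0,0,0,0,0.1],
  [-0.2,-1.7,0,0,0,0,0.1],
  [-0.2,-2,0,0,0,0,0.1],
])

```text
time: 15.15
position: [0.6542, 0.0513, 0.2586]
tool_rot: [-3.13, 0.269, 0.005]
ft_force: [0.2, -0.5, -6.7]
grip_width: 0.223
grip_force: 35.0
```

step_arm([
  [-0.2,-2,0,0,0,0,0.1],
  [-0.2,-2,0,0,0,0,0.1],
  [-0.2,-2,0,0,0,0,0.1],
  [-0.2,-2,0,0,0,0,0.1],
  [-0.2,-2,0,0,0,0,0.1],
])

```text
time: 15.57
position: [0.644, -0.0512, 0.2584]
tool_rot: [3.129, -0.274, -0.006]
ft_force: [-0.2, 0.5, -6.3]
grip_width: 0.227
grip_force: 35.0
```

step_arm([
  [-0.2,-2,0,0,0,0,0.1],
  [-0.2,-2,0,0,0,0,0.1],
  [0,-2,0,0,0,0,0.1],
  [0,-1.3,0,0,0,0,0.1],
  [0,-1,0,0,0,0,0.1],
])

```text
time: 15.98
position: [0.6402, -0.1351, 0.2588]
tool_rot: [3.128, -0.278, -0.005]
ft_force: [1.1, -0.5, -6.8]
grip_width: 0.228
grip_force: 35.0
```

step_arm([
  [0,0,0,0,0,0,0.1],
  [0,0,0,0,0,0,0.1],
  [0,0,0,0,0,0,0.1],
  [0,0,0,0,0,0,0.1],
  [0,0,0,0,0,0,0.1],
])

```text
time: 16.4
position: [0.6417, -0.13, 0.2607]
tool_rot: [-3.129, 0.269, -0.0]
ft_force: [0.2, -0.3, -6.7]
grip_width: 0.226
grip_force: 35.0
```

```bash
python3 st.py; python3 - <<'E'
from h import *
snap("side","k1")
E
```

```text
16.4 pos [ 0.6417 -0.13    0.2607] z [ 0.     0.001 -1.   ] yang -99.8 f [ 0.2 -0.3 -6.7] w 0.226 gf 34.97754958458245 q [ 0.52  0.35 -0.47  1.37  0.16  1.46 -1.69]
```

View pics/k1.png

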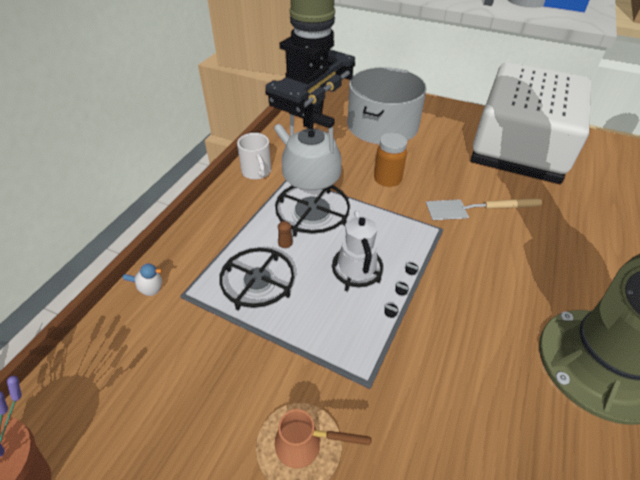

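The side view shows the kettle hanging upright over the large burner (311,205). The medium burner (257,277) is empty and the coffee pot stands mid-trivet (298,440). I'll refine the burner centres from these free views.

```bash
python3 - <<'E'
from h import *
from scipy.optimize import least_squares
snap("top","top1")
def circ(p,r):
    s=least_squares(lambda q:np.hypot(*(p-q[:2]).T)-r,p.mean(0),loss='soft_l1',f_scale=.002);return s.x.round(4),np.abs(s.fun).mean().round(4)
for n,f in(("top","top1"),("side","k1"),("top","top0"),("side","side0")):
    h=cv2.cvtColor(cv2.imread(f"pics/{f}.png"),cv2.COLOR_BGR2HSV);P=cloud(n,np.load(f"pics/{f}.npy"));X,Y,Z=P[...,0],P[...,1],P[...,2]
    for b,c,r in(("large",(.643,-.134),.0885),("medium",(.657,.104),.0755),("small",(.48,-.006),.0535)):
        rr=np.hypot(X-c[0],Y-c[1]);m=(h[...,2]<70)&(h[...,1]<90)&(Z>.02)&(Z<.06)&(abs(rr-r+.003)<.012)
        if m.sum()<20: continue
        # outer boundary only, top edge: angular bins, mean radius from band, balanced weights
        a=np.degrees(np.arctan2(Y-c[1],X-c[0]))//10;p=np.stack([X,Y],-1)
        bins=np.array([p[m&(a==k)].mean(0) for k in range(-18,18) if (m&(a==k)).sum()>2])
        q=np.array([ray(n,z,.039)[:2] for z in np.argwhere(m)[:,::-1]])
        print(f,b,m.sum(),len(bins),"cloud",circ(bins,r-.004),"ray",circ(q,r-.004))
    if f=="top1":
        m=(h[...,1]>90)&(Z>.07)&(Z<.09)&(np.hypot(X-.444,Y-.358)<.04);p=np.stack([X[m],Y[m]],1);print("coffee on trivet",m.sum(),circ(p,.026))
E
```

```text
top1 large 80 10 cloud (array([ 0.6423, -0.1335]), np.float64(0.001)) ray (array([ 0.6416, -0.1335]), np.float64(0.002))
top1 medium 67 10 cloud (array([0.657 , 0.1035]), np.float64(0.0008)) ray (array([0.656 , 0.1028]), np.float64(0.0011))
coffee on trivet 244 (array([0.445 , 0.3578]), np.float64(0.0022))
k1 large 411 28 cloud (array([ 0.6438, -0.1337]), np.float64(0.0006)) ray (array([ 0.6431, -0.132 ]), np.float64(0.0031))
k1 medium 670 36 cloud (array([0.6589, 0.1048]), np.float64(0.0006)) ray (array([0.658 , 0.1056]), np.float64(0.0027))
k1 small 306 25 cloud (array([ 0.4824, -0.0038]), np.float64(0.0006)) ray (array([ 0.4822, -0.0029]), np.float64(0.0025))
top0 large 476 35 cloud (array([ 0.6432, -0.1343]), np.float64(0.0009)) ray (array([ 0.643 , -0.1343]), np.float64(0.002))
top0 medium 193 23 cloud (array([0.6573, 0.104 ]), np.float64(0.0009)) ray (array([0.6568, 0.1038]), np.float64(0.0019))
top0 small 46 5 cloud (array([ 0.4808, -0.0064]), np.float64(0.0011)) ray (array([ 0.48 , -0.006]), np.float64(0.0012))
side0 large 396 28 cloud (array([ 0.644 , -0.1337]), np.float64(0.0005)) ray (array([ 0.6432, -0.1322]), np.float64(0.0029))
side0 medium 416 23 cloud (array([0.6589, 0.105 ]), np.float64(0.0005)) ray (array([0.6582, 0.1058]), np.float64(0.0026))
side0 small 313 25 cloud (array([ 0.4825, -0.0039]), np.float64(0.0007)) ray (array([ 0.4822, -0.0028]), np.float64(0.0025))
```

step_arm([
  [0.1,-0.3,-1,0,0,0,0.1],
  [0,-0.1,-2,0,0,0,0.1],
  [0,0,-2,0,0,0,0.1],
  [0,0,-2,0,0,0,0.1],
  [0,0,-1.2,0,0,0,0.1],
])

```text
time: 16.92
position: [0.6411, -0.136, 0.1752]
tool_rot: [-3.129, 0.273, 0.006]
ft_force: [-1.8, 0.6, -7.1]
grip_width: 0.231
grip_force: 35.0
```

step_arm([
  [0,0,-0.3,0,0,0,0.1],
  [0,0,0,0,0,0,0.1],
  [0,0,0,0,0,0,0.1],
  [0,0,0,0,0,0,0.1],
  [0,0,0,0,0,0,0.1],
])

```text
time: 17.33
position: [0.6435, -0.136, 0.1772]
tool_rot: [3.129, -0.273, 0.004]
ft_force: [0.2, 0.3, -6.6]
grip_width: 0.226
grip_force: 35.0
```

step_arm([
  [0,0,0,0,0,0,0.1],
  [0,0,0,0,0,0,0.1],
  [0,0,0,0,0,0,0.1],
  [0,0,0,0,0,0,0.1],
  [0,0,0,0,0,0,0.1],
])

```text
time: 17.75
position: [0.6425, -0.1359, 0.1756]
tool_rot: [3.13, -0.273, -0.0]
ft_force: [-0.3, 0.4, -7.0]
grip_width: 0.227
grip_force: 35.0
```

step_arm([
  [0,0.2,-0.2,0,0,0,0.1],
  [0,0,-0.2,0,0,0,0.1],
  [0,0,-0.2,0,0,0,0.1],
  [0,0,-0.1,0,0,0,0.1],
  [0,0,0,0,0,0,0.1],
])

```text
time: 18.17
position: [0.6422, -0.1339, 0.168]
tool_rot: [3.13, -0.273, -0.002]
ft_force: [-0.3, -0.9, -5.5]
grip_width: 0.225
grip_force: 35.0
```

step_arm([
  [0,0,0,0,0,0,0.1],
  [0,0,-0.1,0,0,0,0.1],
  [0,0,0,0,0,0,0.1],
  [0,0,0,0,0,0,0.1],
  [0,0,0,0,0,0,0.1],
])

```text
time: 18.58
position: [0.6425, -0.134, 0.1677]
tool_rot: [3.13, -0.273, 0.0]
ft_force: [-0.2, -0.6, -5.5]
grip_width: 0.225
grip_force: 35.0
```

step_arm([
  [0,0,-0.1,0,0,0,0.1],
  [0,0,0,0,0,0,0.1],
  [0,0,0,0,0,0,0.1],
  [0,0,0,0,0,0,0.1],
  [0,0,0,0,0,0,0.1],
])

```text
time: 19.0
position: [0.6425, -0.1339, 0.1666]
tool_rot: [3.13, -0.273, -0.0]
ft_force: [0.4, -0.2, -6.0]
grip_width: 0.227
grip_force: 35.0
```

step_arm([
  [0,0,-0.1,0,0,0,0.1],
  [0,0,0,0,0,0,0.1],
  [0,0,0,0,0,0,0.1],
  [0,0,0,0,0,0,0.1],
  [0,0,0,0,0,0,0.1],
])

```text
time: 19.42
position: [0.6426, -0.134, 0.1656]
tool_rot: [3.13, -0.273, 0.0]
ft_force: [0.8, -0.5, -5.5]
grip_width: 0.223
grip_force: 35.0
```

step_arm([
  [0,0,-0.1,0,0,0,0.1],
  [0,0,0,0,0,0,0.1],
  [0,0,0,0,0,0,0.1],
  [0,0,0,0,0,0,0.1],
  [0,0,0,0,0,0,0.1],
])

```text
time: 19.83
position: [0.6427, -0.134, 0.1656]
tool_rot: [3.129, -0.273, 0.001]
ft_force: [-3.2, -0.0, 2.5]
grip_width: 0.229
grip_force: 35.0
```

step_arm([
  [0,0,0,0,0,0,0.3],
  [0,0,0,0,0,0,0.4],
  [0,0,0,0,0,0,0.6],
  [0,0,0,0,0,0,0.8],
  [0,0,0,0,0,0,0.8],
])

```text
time: 20.25
position: [0.6428, -0.1337, 0.1646]
tool_rot: [-3.13, 0.273, -0.001]
ft_force: [-0.0, 1.0, -0.8]
grip_width: 0.513
grip_force: 0.0
```

step_arm([
  [0,0,0,0,0,0,0.8],
  [0,0,1,0,0,0,0.8],
  [0,0,2,0,0,0,0.8],
  [0,0,3,0,0,0,0.8],
  [0,0,3,0,0,0,0.8],
])

```text
time: 20.67
position: [0.642, -0.1338, 0.2556]
tool_rot: [-3.129, 0.273, 0.002]
ft_force: [1.1, 0.2, 0.6]
grip_width: 0.792
grip_force: 0.0
```

step_arm([
  [0,0,2,0,0,7,1],
  [0,0,0,0,0,7,1],
  [0,0,0,0,0,7,1],
  [0,0,0,0,0,7,1],
  [0,0,0,0,0,7,1],
])

```text
time: 21.08
position: [0.6427, -0.1339, 0.2757]
tool_rot: [3.064, 0.69, 0.002]
ft_force: [0.0, 0.1, -0.7]
grip_width: 0.988
grip_force: 0.0
```

```bash
python3 st.py
```

```text
21.0833 pos [ 0.6427 -0.1339  0.2757] z [ 0.001 -0.    -1.   ] yang -64.6 f [ 0.   0.1 -0.7] w 0.988 gf 0.0 q [ 0.58  0.37 -0.56  1.34  0.19  1.49 -1.09]
```

step_arm([
  [-1.15,0.94,0,0,0,6.9,1],
  [-1.15,0.94,0,0,0,6.9,1],
  [-1.15,0.94,0,0,0,6.9,1],
  [-1.15,0.94,0,0,0,6.9,1],
  [-1.15,0.94,0,0,0,6.9,1],
])

```text
time: 21.5
position: [0.5846, -0.0864, 0.2754]
tool_rot: [2.722, 1.567, 0.001]
ft_force: [-0.8, 0.3, 0.0]
grip_width: 1.001
grip_force: 0.0
```

step_arm([
  [-1.15,0.94,0,0,0,6.9,1],
  [-1.15,0.94,0,0,0,6.9,1],
  [-1.15,0.94,0,0,0,6.9,1],
  [-1.15,0.94,0,0,0,6.9,1],
  [-1.15,0.94,0,0,0,6.9,1],
])

```text
time: 21.92
position: [0.5271, -0.0393, 0.2754]
tool_rot: [2.134, 2.304, 0.001]
ft_force: [-0.3, -0.3, -0.9]
grip_width: 1.002
grip_force: 0.0
```

step_arm([
  [-1.15,0.94,0,0,0,6.9,1],
  [-1.15,0.94,0,0,0,6.9,1],
  [-1.15,0.94,0,0,0,6.9,1],
  [-1.15,0.94,0,0,0,6.9,1],
  [0,0,0,0,0,0,1],
])

```text
time: 22.33
position: [0.4803, 0.0001, 0.2757]
tool_rot: [1.522, 2.746, -0.002]
ft_force: [0.9, 0.2, 0.2]
grip_width: 1.003
grip_force: 0.0
```

step_arm([
  [0,0,0,0,0,0,1],
  [0,0,0,0,0,0,1],
  [0,0,0,0,0,0,1],
  [0,0,0,0,0,0,1],
  [0,0,0,0,0,0,1],
])

```text
time: 22.75
position: [0.4818, -0.0027, 0.2745]
tool_rot: [-1.534, -2.741, -0.001]
ft_force: [-0.8, 0.4, -0.4]
grip_width: 1.003
grip_force: 0.0
```

```bash
python3 st.py;  python3 - <<'E'
from h import *
snap("top","top2")
n="top";h=cv2.cvtColor(cv2.imread("pics/top2.png"),cv2.COLOR_BGR2HSV);P=cloud(n,np.load("pics/top2.npy"));X,Y,Z=P[...,0],P[...,1],P[...,2]
m=(h[...,2]<75)&(Z>.165)&(Z<.21)&(abs(X-.645)<.08)&(abs(Y+.134)<.05)
q=np.array([ray(n,z,.192)[:2] for z in np.argwhere(m)[:,::-1]]);print("kettle bar",len(q),cv2.minAreaRect((q*1000).astype(np.float32)))
E
```

```text
22.75 pos [ 0.4818 -0.0027  0.2745] z [-0.     0.001 -1.   ] yang 31.6 f [-0.8  0.4 -0.4] w 1.003 gf 0.0 q [ 0.77 -0.04 -0.78  1.75 -0.03  1.43  0.54]
kettle bar 591 ((642.9616088867188, -133.48641967773438), (20.212547302246094, 103.53511047363281), 79.7787094116211)
```

View pics/top2.png

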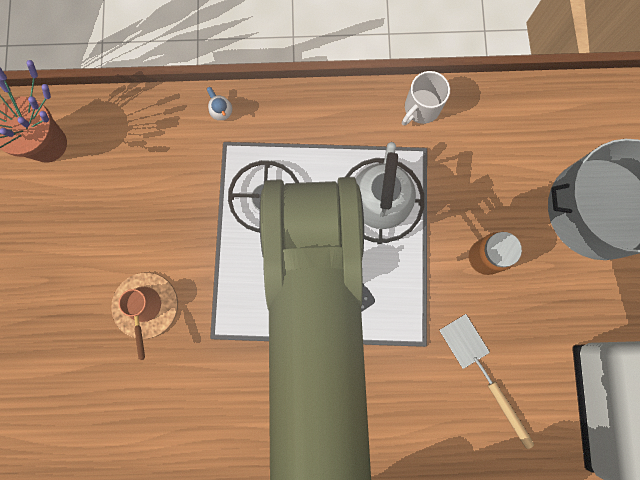

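The kettle is centred on the large burner (bar at (0.643, -0.1335)), and the coffee pot is mid-trivet once parallax is allowed for. Next is the moka pot.

step_arm([
  [0,0,-2,0,0,0,1],
  [0,0,-2.5,0,0,0,1],
  [0,0,-2.5,0,0,0,1],
  [0,0,-2.5,0,0,0,1],
  [0,0,-2.5,0,0,0,1],
])

```text
time: 23.22
position: [0.4816, -0.0024, 0.1534]
tool_rot: [1.533, 2.742, 0.0]
ft_force: [0.7, -0.6, 0.5]
grip_width: 1.002
grip_force: 0.0
```

step_arm([
  [0,0,-2,0,0,0,1],
  [0,0,-1.4,0,0,0,1],
  [0,0,0,0,0,0,1],
  [0,0,0,0,0,0,0.9],
  [0,0,0,0,0,0,0.8],
], force=25)

```text
time: 23.63
position: [0.4823, -0.0023, 0.1215]
tool_rot: [1.532, 2.742, 0.001]
ft_force: [0.1, -0.3, 0.3]
grip_width: 0.918
grip_force: 0.0
```

step_arm([
  [0,0,0,0,0,0,0.75],
  [0,0,0,0,0,0,0.7],
  [0,0,0,0,0,0,0.6],
  [0,0,0,0,0,0,0.5],
  [0,0,0,0,0,0,0.4],
])

```text
time: 24.05
position: [0.4823, -0.0023, 0.1214]
tool_rot: [1.531, 2.741, 0.001]
ft_force: [1.6, -1.1, 3.2]
grip_width: 0.692
grip_force: 24.8
```

step_arm([
  [0,0,0,0,0,0,0.4],
  [0,0,0,0,0,0,0.4],
  [0,0,0,0,0,0,0.4],
  [0,0,0,0,0,0,0.4],
  [0,0,0,0,0,0,0.4],
])

```text
time: 24.47
position: [0.4823, -0.0023, 0.1214]
tool_rot: [1.531, 2.741, 0.001]
ft_force: [0.4, -0.2, 6.2]
grip_width: 0.687
grip_force: 24.8
```

```bash
python3 st.py
```

```text
24.4667 pos [ 0.4823 -0.0023  0.1214] z [ 0.002 -0.    -1.   ] yang 31.6 f [ 0.4 -0.2  6.2] w 0.687 gf 24.76887760977327 q [ 0.73  0.09 -0.81  1.96  0.08  1.12  0.44]
```

step_arm([
  [0,0,0.3,0,0,0,0.4],
  [0,0,0.5,0,0,0,0.4],
  [0,0,0.7,0,0,0,0.4],
  [0,0,0,0,0,0,0.4],
  [0,0,0,0,0,0,0.4],
])

```text
time: 24.88
position: [0.4815, -0.0024, 0.1357]
tool_rot: [1.532, 2.742, -0.0]
ft_force: [0.2, -0.5, -3.9]
grip_width: 0.689
grip_force: 25.1
```

```bash
python3 st.py; python3 - <<'E'
from h import *
im,_=snap("side","m1")
cv2.imwrite("pics/m1c.png",cv2.resize(im[120:320,260:460,::-1],None,fx=3,fy=3))
E
```

```text
24.8833 pos [ 0.4815 -0.0024  0.1357] z [ 0. -0. -1.] yang 31.6 f [ 0.2 -0.5 -3.9] w 0.689 gf 25.085918721155167 q [ 0.74  0.07 -0.81  1.94  0.06  1.15  0.46]
```

View pics/m1c.png

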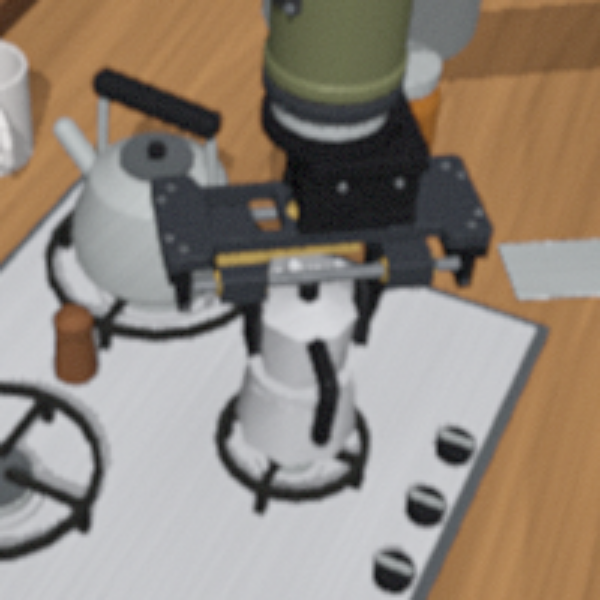

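The moka pot is lifted clear and upright in the jaws, at crop pixel (300,360).

step_arm([
  [0,0,1,0,0,0,0.4],
  [0,0,2,0,0,0,0.4],
  [0,0,2,0,0,0,0.4],
  [0.5,0.3,2,0,0,0,0.4],
  [1,0.6,0,0,0,0,0.4],
])

```text
time: 25.35
position: [0.4983, 0.0059, 0.21]
tool_rot: [1.531, 2.736, 0.001]
ft_force: [1.6, 0.5, -4.1]
grip_width: 0.692
grip_force: 25.1
```

step_arm([
  [1.5,0.9,0,0,0,0,0.4],
  [2,1.2,0,0,0,0,0.4],
  [2,1.2,0,0,0,0,0.4],
  [2,1.2,0,0,0,0,0.4],
  [2,1.2,0,0,0,0,0.4],
])

```text
time: 25.77
position: [0.5924, 0.0637, 0.2057]
tool_rot: [-1.533, -2.742, 0.0]
ft_force: [-0.7, -0.1, -3.3]
grip_width: 0.693
grip_force: 25.1
```

step_arm([
  [2,1.2,0,0,0,0,0.4],
  [2,1.2,0,0,0,0,0.4],
  [1.5,0.9,0,0,0,0,0.4],
  [1.1,0.8,0,0,0,0,0.4],
  [0,0,0,0,0,0,0.4],
])

```text
time: 26.18
position: [0.6589, 0.1068, 0.205]
tool_rot: [-1.529, -2.742, -0.004]
ft_force: [0.2, 0.6, -4.9]
grip_width: 0.693
grip_force: 25.1
```

step_arm([
  [0,0,-2,0,0,0,0.4],
  [0,0,-2,0,0,0,0.4],
  [0,0,-1,0,0,0,0.4],
  [0,0,0,0,0,0,0.4],
  [0,0,0,0,0,0,0.4],
])

```text
time: 26.6
position: [0.6571, 0.1039, 0.1555]
tool_rot: [-1.533, -2.741, 0.002]
ft_force: [0.2, 0.2, -4.2]
grip_width: 0.69
grip_force: 25.1
```

step_arm([
  [0,0,0,0,0,0,0.4],
  [0,0,0,0,0,0,0.4],
  [0,0,0,0,0,0,0.4],
  [0,0,0,0,0,0,0.4],
  [0,0,0,0,0,0,0.4],
])

```text
time: 27.02
position: [0.6577, 0.1048, 0.1562]
tool_rot: [1.532, 2.742, 0.001]
ft_force: [0.8, 1.1, -4.7]
grip_width: 0.691
grip_force: 25.1
```

step_arm([
  [0,0,-0.8,0,0,0,0.4],
  [0,0,-1,0,0,0,0.4],
  [0,0,-0.7,0,0,0,0.4],
  [0,0,-0.4,0,0,0,0.4],
  [0,0,0,0,0,0,0.4],
])

```text
time: 27.43
position: [0.6564, 0.1043, 0.1244]
tool_rot: [-1.531, -2.741, 0.003]
ft_force: [-0.4, -0.5, -4.7]
grip_width: 0.691
grip_force: 25.1
```

step_arm([
  [0,0,0,0,0,0,0.4],
  [0,0,-0.1,0,0,0,0.4],
  [0,0,-0.1,0,0,0,0.4],
  [0,0,-0.1,0,0,0,0.4],
  [0,0,0,0,0,0,0.4],
])

```text
time: 27.85
position: [0.6575, 0.1047, 0.1236]
tool_rot: [1.532, 2.743, 0.0]
ft_force: [-0.8, -0.1, -3.5]
grip_width: 0.692
grip_force: 25.1
```

step_arm([
  [0,0,-0.1,0,0,0,0.4],
  [0,0,0,0,0,0,0.4],
  [0,0,0,0,0,0,0.4],
  [0,0,0,0,0,0,0.4],
  [0,0,0,0,0,0,0.4],
])

```text
time: 28.27
position: [0.6576, 0.1047, 0.1227]
tool_rot: [1.532, 2.743, 0.0]
ft_force: [1.1, -0.8, -5.5]
grip_width: 0.69
grip_force: 25.1
```

step_arm([
  [0,0,-0.1,0,0,0,0.4],
  [0,0,0,0,0,0,0.4],
  [0,0,0,0,0,0,0.4],
  [0,0,0,0,0,0,0.4],
  [0,0,0,0,0,0,0.4],
])

```text
time: 28.68
position: [0.6575, 0.1047, 0.1216]
tool_rot: [1.532, 2.743, 0.0]
ft_force: [0.5, -0.4, -4.0]
grip_width: 0.694
grip_force: 25.1
```

step_arm([
  [0,0,-0.1,0,0,0,0.4],
  [0,0,0,0,0,0,0.4],
  [0,0,0,0,0,0,0.4],
  [0,0,0,0,0,0,0.4],
  [0,0,0,0,0,0,0.4],
])

```text
time: 29.1
position: [0.6577, 0.1046, 0.1215]
tool_rot: [1.532, 2.742, 0.0]
ft_force: [-2.8, -1.5, 5.2]
grip_width: 0.692
grip_force: 24.8
```

step_arm([
  [0,0,-0.05,0,0,0,0.4],
  [0,0,0,0,0,0,0.4],
  [0,0,0,0,0,0,0.4],
  [0,0,0,0,0,0,0.4],
  [0,0,0,0,0,0,0.4],
])

```text
time: 29.52
position: [0.6577, 0.1046, 0.1214]
tool_rot: [1.532, 2.742, -0.0]
ft_force: [-3.5, -1.0, 6.9]
grip_width: 0.69
grip_force: 24.7
```

step_arm([
  [0,0,0.05,0,0,0,0.72],
  [0,0,0,0,0,0,0.8],
  [0,0,0,0,0,0,0.9],
  [0,0,0,0,0,0,1],
  [0,0,0,0,0,0,1],
])

```text
time: 29.93
position: [0.6576, 0.1049, 0.1203]
tool_rot: [-1.532, -2.743, -0.001]
ft_force: [-0.6, -0.2, 0.2]
grip_width: 0.931
grip_force: 0.0
```

step_arm([
  [0,0,0,0,0,0,1],
  [0,0,1,0,0,0,1],
  [0,0,2,0,0,0,1],
  [0,0,3,0,0,0,1],
  [0,0,3,0,0,0,1],
])

```text
time: 30.35
position: [0.657, 0.1046, 0.2115]
tool_rot: [-1.531, -2.742, 0.001]
ft_force: [0.9, 0.3, 0.8]
grip_width: 0.999
grip_force: 0.0
```

step_arm([
  [0,0,3,0,0,0,1],
  [-1.33,1.58,0,0,0,-6.8,1],
  [-1.33,1.58,0,0,0,-6.8,1],
  [-1.33,1.58,0,0,0,-6.8,1],
  [-1.33,1.58,0,0,0,-6.8,1],
])

```text
time: 30.77
position: [0.6039, 0.1688, 0.2417]
tool_rot: [2.14, 2.299, 0.002]
ft_force: [1.4, -0.5, 0.3]
grip_width: 1.004
grip_force: 0.0
```

step_arm([
  [-1.33,1.58,0,0,0,-6.8,1],
  [-1.33,1.58,0,0,0,-6.8,1],
  [-1.33,1.58,0,0,0,-6.8,1],
  [-1.33,1.58,0,0,0,-6.8,1],
  [-1.33,1.58,0,0,0,-6.8,1],
])

```text
time: 31.18
position: [0.5371, 0.248, 0.2416]
tool_rot: [2.719, 1.573, 0.002]
ft_force: [0.8, 0.2, -0.0]
grip_width: 1.001
grip_force: 0.0
```

step_arm([
  [-1.33,1.58,0,0,0,-6.8,1],
  [-1.33,1.58,0,0,0,-6.8,1],
  [-1.33,1.58,0,0,0,-6.8,1],
  [-1.33,1.58,0,0,0,-6.8,1],
  [-1.33,1.58,0,0,0,-6.8,1],
])

```text
time: 31.6
position: [0.4706, 0.327, 0.2415]
tool_rot: [-3.06, -0.71, -0.002]
ft_force: [0.5, 1.2, -0.3]
grip_width: 0.998
grip_force: 0.0
```

step_arm([
  [-1.33,1.58,0,0,0,-6.8,1],
  [-1.33,1.58,0,0,0,-6.8,1],
  [0,0,0,0,0,0,1],
  [0,0,0,0,0,0,1],
  [0,0,0,0,0,0,1],
])

```text
time: 32.02
position: [0.4454, 0.3569, 0.241]
tool_rot: [3.121, 0.353, 0.002]
ft_force: [0.8, 0.2, 0.2]
grip_width: 1.001
grip_force: 0.0
```

```bash
python3 st.py;  python3 - <<'E'
from h import *
from scipy.optimize import least_squares
def circ(p,r):
    s=least_squares(lambda q:np.hypot(*(p-q[:2]).T)-r,p.mean(0),loss='soft_l1',f_scale=.002);return s.x.round(4)
for n in("top","side"):
    snap(n,n+"3");P=cloud(n,np.load(f"pics/{n}3.npy"));X,Y,Z=P[...,0],P[...,1],P[...,2]
    h=cv2.cvtColor(cv2.imread(f"pics/{n}3.png"),cv2.COLOR_BGR2HSV)
    m=(Z>.162)&(Z<.18)&(np.hypot(X-.6577,Y-.1046)<.02);print(n,"moka knob",m.sum(),X[m].mean(),Y[m].mean())
    for b,c,r in(("medium",(.657,.104),.0755),("small",(.48,-.006),.0535)):
        rr=np.hypot(X-c[0],Y-c[1]);m=(h[...,2]<70)&(h[...,1]<90)&(Z>.02)&(Z<.06)&(abs(rr-r+.003)<.012)
        if m.sum()<40: continue
        a=np.degrees(np.arctan2(Y-c[1],X-c[0]))//10;p=np.stack([X,Y],-1)
        bins=np.array([p[m&(a==k)].mean(0) for k in range(-18,18) if (m&(a==k)).sum()>2])
        print(b,len(bins),circ(bins,r-.004))
E
```

```text
32.0167 pos [0.4454 0.3569 0.241 ] z [ 0.001 -0.001 -1.   ] yang -77.1 f [0.8 0.2 0.2] w 1.001 gf 0.0 q [-0.09  0.21 -0.73  1.61  0.14  1.38 -2.18]
top moka knob 51 0.6574691547473642 0.10346350855543786
medium 25 [0.657  0.1034]
small 10 [ 0.4797 -0.0065]
side moka knob 0 nan nan
medium 12 [0.6585 0.1057]
small 31 [ 0.4825 -0.004 ]<stdin>:8: RuntimeWarning: Mean of empty slice.
  ret = ret.dtype.type(ret / rcount)
```

View pics/side3.png

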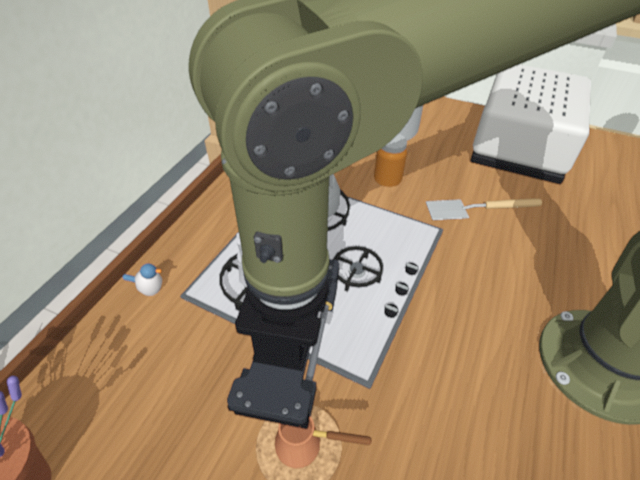

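The arm is above the coffee pot on the trivet (298,440), the empty small burner shows at (357,266), and the moka pot measures within 1 mm of the medium burner's centre.

step_arm([
  [-0.1,0.1,-2,0,0,0,1],
  [0,0,-3,0,0,0,1],
  [0,0,-3,0,0,0,1],
  [0,0,-3,0,0,0,1],
  [0,0,-2.5,0,0,0,1],
])

```text
time: 32.53
position: [0.4443, 0.3567, 0.1035]
tool_rot: [3.121, 0.349, -0.002]
ft_force: [-0.2, -0.2, -0.9]
grip_width: 1.002
grip_force: 0.0
```

step_arm([
  [0,0,-2,0,0,0,1],
  [0,0,-2,0,0,0,1],
  [0,0,-1.2,0,0,0,1],
  [0,0,0,0,0,0,1],
  [0,0,0,0,0,0,1],
], force=20)

```text
time: 32.95
position: [0.4441, 0.3579, 0.0535]
tool_rot: [3.122, 0.35, -0.001]
ft_force: [-0.5, -0.4, 0.0]
grip_width: 0.997
grip_force: 0.0
```

step_arm([
  [0,0,0,0,0,0,0.9],
  [0,0,0,0,0,0,0.8],
  [0,0,0,0,0,0,0.7],
  [0,0,0,0,0,0,0.6],
  [0,0,0,0,0,0,0.4],
])

```text
time: 33.37
position: [0.444, 0.3587, 0.0542]
tool_rot: [-3.122, -0.351, -0.002]
ft_force: [-0.2, 0.4, 0.6]
grip_width: 0.708
grip_force: 0.0
```

step_arm([
  [0,0,0,0,0,0,0.4],
  [0,0,0,0,0,0,0.4],
  [0,0,0,0,0,0,0.4],
  [0,0,0,0,0,0,0.4],
  [0,0,0,0,0,0,0.4],
])

```text
time: 33.78
position: [0.4439, 0.3584, 0.0538]
tool_rot: [3.122, 0.351, 0.0]
ft_force: [-0.5, -1.4, 2.4]
grip_width: 0.606
grip_force: 19.7
```

```bash
python3 st.py
```

```text
33.7833 pos [0.4439 0.3584 0.0538] z [ 0. -0. -1.] yang -77.2 f [-0.5 -1.4  2.4] w 0.606 gf 19.721952663687716 q [-0.14  0.38 -0.69  1.82  0.28  1.04 -2.28]
```

step_arm([
  [0,0,0.5,0,0,0,0.4],
  [0,0,1.5,0,0,0,0.4],
  [0,0,2.5,0,0,0,0.4],
  [0,0,3,0,0,0,0.4],
  [0,0,3,0,0,0,0.4],
])

```text
time: 34.2
position: [0.4426, 0.358, 0.1586]
tool_rot: [3.121, 0.352, -0.005]
ft_force: [1.6, -0.8, -2.7]
grip_width: 0.603
grip_force: 19.1
```

step_arm([
  [0,0,2.5,0,0,0,0.4],
  [0,-0.5,1.5,0,0,0,0.4],
  [0.1,-1,0,0,0,0,0.4],
  [0.2,-1.8,0,0,0,0,0.4],
  [0.2,-2,0,0,0,0,0.4],
])

```text
time: 34.62
position: [0.4476, 0.3047, 0.1971]
tool_rot: [3.121, 0.354, -0.003]
ft_force: [-1.0, -1.8, -2.2]
grip_width: 0.606
grip_force: 19.1
```

step_arm([
  [0.2,-2.2,0,0,0,0,0.4],
  [0.2,-2.2,0,0,0,0,0.4],
  [0.2,-2.2,0,0,0,0,0.4],
  [0.2,-2.2,0,0,0,0,0.4],
  [0.2,-2.2,0,0,0,0,0.4],
])

```text
time: 35.03
position: [0.4576, 0.1932, 0.1966]
tool_rot: [3.121, 0.35, -0.005]
ft_force: [0.1, 0.2, -3.6]
grip_width: 0.608
grip_force: 19.1
```

step_arm([
  [0.3,-2.2,0,0,0,0,0.4],
  [0.3,-2.2,0,0,0,0,0.4],
  [0.3,-2.2,0,0,0,0,0.4],
  [0.3,-2.2,0,0,0,0,0.4],
  [0.3,-2.2,0,0,0,0,0.4],
])

```text
time: 35.45
position: [0.4723, 0.0835, 0.1967]
tool_rot: [3.122, 0.35, -0.005]
ft_force: [0.4, 0.2, -2.5]
grip_width: 0.607
grip_force: 19.1
```

step_arm([
  [0.3,-2,0,0,0,0,0.4],
  [0.3,-2,0,0,0,0,0.4],
  [0,-2,0,0,0,0,0.4],
  [0,-1.5,0,0,0,0,0.4],
  [0,-1.5,0,0,0,0,0.4],
])

```text
time: 35.87
position: [0.4781, -0.0063, 0.1965]
tool_rot: [-3.122, -0.348, 0.005]
ft_force: [0.3, 0.5, -2.7]
grip_width: 0.605
grip_force: 19.1
```

step_arm([
  [0,0,0,0,0,0,0.4],
  [0,0,0,0,0,0,0.4],
  [0,0,0,0,0,0,0.4],
  [0,0,0,0,0,0,0.4],
  [0,0,0,0,0,0,0.4],
])

```text
time: 36.28
position: [0.4795, -0.0034, 0.1983]
tool_rot: [-3.121, -0.354, 0.001]
ft_force: [-0.4, 0.8, -3.1]
grip_width: 0.607
grip_force: 19.1
```

```bash
python3 st.py
```

```text
36.2833 pos [ 0.4795 -0.0034  0.1983] z [-0.  0. -1.] yang -77.1 f [-0.4  0.8 -3.1] w 0.607 gf 19.084472101510528 q [ 0.37 -0.01 -0.42  1.88 -0.01  1.27 -1.39]
```

step_arm([
  [0.1,-0.1,-1.5,0,0,0,0.4],
  [0,0,-2.5,0,0,0,0.4],
  [0,0,-2.5,0,0,0,0.4],
  [0,0,-2.5,0,0,0,0.4],
  [0,0,-1.5,0,0,0,0.4],
])

```text
time: 36.7
position: [0.4792, -0.0048, 0.0911]
tool_rot: [-3.121, -0.353, 0.005]
ft_force: [-0.2, -0.3, -2.8]
grip_width: 0.601
grip_force: 19.1
```

step_arm([
  [0,0,0,0,0,0,0.4],
  [0,0,0,0,0,0,0.4],
  [0,0,0,0,0,0,0.4],
  [0,0,0,0,0,0,0.4],
  [0,0,0,0,0,0,0.4],
])

```text
time: 37.12
position: [0.4819, -0.0054, 0.095]
tool_rot: [3.121, 0.351, 0.004]
ft_force: [-0.1, 0.9, -3.2]
grip_width: 0.604
grip_force: 19.1
```

step_arm([
  [0,0,0,0,0,0,0.4],
  [0,0,0,0,0,0,0.4],
  [0,0,0,0,0,0,0.4],
  [0,0,-0.1,0,0,0,0.4],
  [0,0,0,0,0,0,0.4],
])

```text
time: 37.53
position: [0.4806, -0.0055, 0.0925]
tool_rot: [3.122, 0.351, -0.0]
ft_force: [-0.5, -0.3, -3.3]
grip_width: 0.604
grip_force: 19.1
```

step_arm([
  [0,0,-0.1,0,0,0,0.4],
  [0,0,-0.1,0,0,0,0.4],
  [0,0,-0.1,0,0,0,0.4],
  [0,0,-0.1,0,0,0,0.4],
  [0,0,0,0,0,0,0.4],
])

```text
time: 37.95
position: [0.4805, -0.0055, 0.0883]
tool_rot: [-3.122, -0.351, 0.001]
ft_force: [0.2, -0.3, -2.7]
grip_width: 0.603
grip_force: 19.1
```

step_arm([
  [0,0,0,0,0,0,0.4],
  [0,0,-0.1,0,0,0,0.4],
  [0,0,0,0,0,0,0.4],
  [0,0,0,0,0,0,0.4],
  [0,0,0,0,0,0,0.4],
])

```text
time: 38.37
position: [0.4807, -0.0055, 0.0876]
tool_rot: [3.122, 0.351, -0.0]
ft_force: [-0.6, -0.1, -2.1]
grip_width: 0.603
grip_force: 19.1
```

step_arm([
  [0,0,-0.1,0,0,0,0.4],
  [0,0,0,0,0,0,0.4],
  [0,0,0,0,0,0,0.4],
  [0,0,0,0,0,0,0.4],
  [0,0,0,0,0,0,0.4],
])

```text
time: 38.78
position: [0.4807, -0.0055, 0.0866]
tool_rot: [3.122, 0.351, 0.0]
ft_force: [1.6, 0.1, -3.1]
grip_width: 0.605
grip_force: 19.1
```

step_arm([
  [0,0,-0.1,0,0,0,0.4],
  [0,0,0,0,0,0,0.4],
  [0,0,0,0,0,0,0.4],
  [0,0,0,0,0,0,0.4],
  [0,0,0,0,0,0,0.4],
])

```text
time: 39.2
position: [0.481, -0.0055, 0.0858]
tool_rot: [3.122, 0.351, 0.001]
ft_force: [0.3, 0.7, -1.2]
grip_width: 0.606
grip_force: 19.3
```

step_arm([
  [0,0,-0.05,0,0,0,0.4],
  [0,0,0,0,0,0,0.4],
  [0,0,0,0,0,0,0.4],
  [0,0,0,0,0,0,0.4],
  [0,0,0,0,0,0,0.4],
])

```text
time: 39.62
position: [0.4811, -0.0054, 0.0857]
tool_rot: [3.122, 0.351, 0.001]
ft_force: [-1.9, 1.1, 5.1]
grip_width: 0.605
grip_force: 20.1
```

Contact. Release and retreat straight up, then clear of the cameras.

step_arm([
  [0,0,0,0,0,0,0.65],
  [0,0,0,0,0,0,0.75],
  [0,0,0,0,0,0,0.9],
  [0,0,0,0,0,0,1],
  [0,0,0,0,0,0,1],
])

```text
time: 40.03
position: [0.4805, -0.0056, 0.0848]
tool_rot: [3.122, 0.351, -0.001]
ft_force: [0.3, -0.7, -0.5]
grip_width: 0.87
grip_force: 0.0
```

step_arm([
  [0,0,0,0,0,0,1],
  [0,0,0,0,0,0,1],
  [0,0,1,0,0,0,1],
  [0,0,2,0,0,0,1],
  [0,0,3,0,0,0,1],
])

```text
time: 40.45
position: [0.4787, -0.0055, 0.1441]
tool_rot: [-3.121, -0.351, 0.008]
ft_force: [-0.3, -0.5, 0.6]
grip_width: 0.994
grip_force: 0.0
```

step_arm([
  [0,0,4,0,0,0,1],
  [0,0,4,0,0,0,1],
  [0,0,4,0,0,0,1],
  [0,0,4,0,0,0,1],
  [0,3,0,0,0,0,1],
])

```text
time: 40.87
position: [0.4846, 0.0188, 0.3143]
tool_rot: [3.118, 0.335, 0.022]
ft_force: [1.5, -0.5, 0.0]
grip_width: 0.997
grip_force: 0.0
```

step_arm([
  [0,4,0,0,0,0,1],
  [0,4,0,0,0,0,1],
  [0,4,0,0,0,0,1],
  [0,4,0,0,0,0,1],
  [0,4,0,0,0,0,1],
])

```text
time: 41.28
position: [0.4804, 0.2263, 0.3063]
tool_rot: [3.122, 0.35, 0.003]
ft_force: [0.4, -1.1, -0.2]
grip_width: 1.002
grip_force: 0.0
```

step_arm([
  [0,4,0,0,0,0,1],
  [0,4,0,0,0,0,1],
  [0,4,0,0,0,0,1],
  [0,0,0,0,0,0,1],
  [0,0,0,0,0,0,1],
])

```text
time: 41.7
position: [0.479, 0.3475, 0.3051]
tool_rot: [-3.119, -0.36, 0.003]
ft_force: [-0.2, -1.2, 0.1]
grip_width: 0.996
grip_force: 0.0
```

```bash
python3 st.py;  python3 - <<'E'
from h import *
from scipy.optimize import least_squares
def circ(p,r):
    s=least_squares(lambda q:np.hypot(*(p-q[:2]).T)-r,p.mean(0),loss='soft_l1',f_scale=.002);return s.x.round(4)
for n in("top","side"):
    snap(n,n+"4");P=cloud(n,np.load(f"pics/{n}4.npy"));X,Y,Z=P[...,0],P[...,1],P[...,2]
    h=cv2.cvtColor(cv2.imread(f"pics/{n}4.png"),cv2.COLOR_BGR2HSV)
    m=(Z>.162)&(Z<.18)&(np.hypot(X-.6577,Y-.1046)<.02)
    if m.any(): print(n,"moka knob",m.sum(),X[m].mean(),Y[m].mean())
    m=(h[...,1]>90)&(Z>.105)&(Z<.119)&(np.hypot(X-.481,Y+.005)<.032)
    if m.sum()>20: print(n,"coffee",m.sum(),circ(np.stack([X[m],Y[m]],1),.026))
    m=(h[...,2]<75)&(Z>.165)&(Z<.21)&(abs(X-.645)<.08)&(abs(Y+.134)<.05)
    if m.sum()>50: print("kettle",cv2.minAreaRect((np.stack([X[m],Y[m]],1)*1000).astype(np.float32))[:2])
    m=(Z>.06)&(Z<.09)&(np.hypot(X-.659,Y+.02)<.03)
    if m.any(): print("salt",X[m].mean(),Y[m].mean())
E
```

```text
41.7 pos [0.479  0.3475 0.3051] z [-0.002  0.001 -1.   ] yang -76.8 f [-0.2 -1.2  0.1] w 0.996 gf 0.0 q [-0.05  0.24 -0.75  1.45  0.16  1.52 -2.13]
top moka knob 51 0.6574613921143666 0.10329143367335888
top coffee 162 [ 0.4825 -0.0043]
kettle ((644.8359375, -134.44448852539062), (20.027132034301758, 102.84125518798828))
salt 0.6580738386980219 -0.01929062014676263
side coffee 200 [ 0.4826 -0.0053]
kettle ((643.7265625, -133.5560302734375), (19.225496292114258, 100.14530181884766))
```

View pics/top4.png

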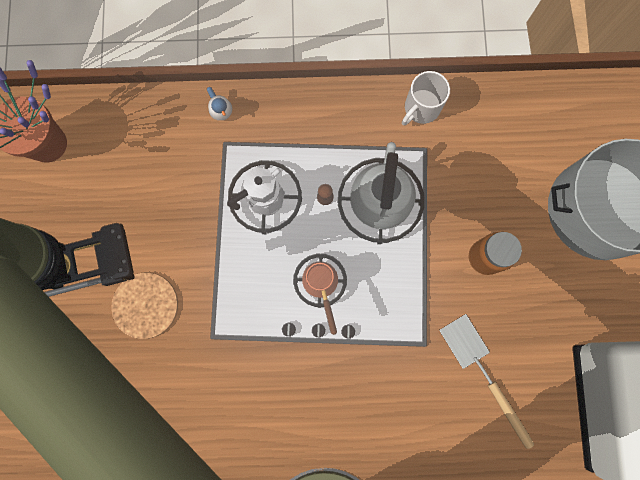

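The top view shows the kettle on the large burner (385,195), the moka pot on the medium one (262,190) and the coffee pot on the small one (320,280). Each is within about 2 mm of centre. The salt shaker and jar haven't moved, and the arm is clear.

```bash
python3 -c "
from bench import ctrl
print(ctrl.close_job())"
```

```text
the job is handed in; nothing more can be done
None
```

The job is handed in: the kettle stands on the large burner, the moka pot on the medium and the coffee pot on the small, each measured within about 2 mm of centre, and the salt shaker and jar were left where they were.

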